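# Open the top half of the ink cupboard's split door

## Robot

A 6-joint arm with a two-finger parallel gripper is mounted at the origin on a cart in front of the work surface, level with it; the furniture and walls round the work are solid. World frame = base frame: x ahead of the robot, y to its left, z up, the work surface at z = 0. Lengths are in m, angles in rad, forces in N, time in s.
With the tool pointing down it reaches from about 0.25 to 0.725 m from the base axis. Payload 4 kg.
Tool frame: the origin (TCP) lies midway between the tips of the shut fingers; the grasp point (between the pads) lies 19 mm behind it; z points along the fingers, y is the direction in which the jaws open and shut (so a half turn about z gives the same grasp; the last joint's range is limited). The gripper opens to 85 mm and grips with 20 to 120 N. Pads are 22 mm wide; open, the fingers measure 114 mm over their backs; the gripper's body (76 mm by 85 mm) begins 54 mm behind the grasp point. The pads swing forward as they close: fully open they stand 13 mm farther back than shut.
Start: joints at [-1.106, 0.241, 0.005, 1.335, 0, 1.571], TCP at [0.224, -0.447, 0.231] pointing down, gripper open.
Joint ranges: [-2.72, 2.72], [-1.05, 1.87], [-1.09, 1.28], [-1.99, 2.15], [-1.42, 1.44], [-3.14, 3.14]. Speed limits (rad/s): [2.79, 2.79, 3.14, 3.14, 3.14, 3.14].

## Interface

Orientations are given as a unit quaternion [x, y, z, w].
In Python, from workcell import get_obs, camera, camera_model, job_done, masks_of gives the robot as it stands.
- The arm moves only by the tool jog_arm, never from a script. Its argument "deltas" is a list that holds one entry, the list of rows, each a list of 7 numbers: the shift along the tool's x, y, z in mm, then the turn, a rotation vector about the tool's x, y, z in degrees, then the finger opening in mm, from 0 to 85.4. A call has 1 to 5 rows; each row shifts and turns the pose as measured when the row begins, along the tool's axes as they then stand; what a row does not reach is not made up. A row lasts 1/10 s, in which the tool goes at most 50 mm and 8.59 degrees, less where a joint would pass 70% of its speed; a pose out of reach is approached as far as the arm can. A call with a gripper value outside its range is refused whole. The fingers move at their own pace and stop on an object; the grip force is fixed at half the most. Time passes only in rows, so rows that do not move let the fingers close. It gives the time, the measured TCP pose, the force and the opening at its end, in the units of the state.
- get_obs(): the state, without advancing time (a new reading comes with each control period).
- camera(name): name is "scene" or "top"; returns the picture (384x512x3 uint8, red, green, blue); there is no depth.
- camera_model(name): a dict with "fovy" (degrees; the focal length in pixels is half the picture's height over the tangent of half this angle, whatever the lens; pixels are square), "cx", "cy" (the principal point, pixels), "pose" (4x4, takes a point from camera to world coordinates). Camera axes: x right, y down, z forward; pixel columns grow to the right and rows downward; lengths in m; the calibration is good to about 2 mm. A picture is of the moment at which its call begins. camera_model takes no time and is no camera call.
- job_done(): hands the job in, once; it reports no verdict.
Trained networks look in the newest picture that a camera, given by its name, has taken for a name from the list of things; names that differ only in an ending like _2 or _b are one class to them, and where a whole thing is asked for, a point or a joint stands for the part that bears it (a point fixed in the world has none). Each returns a list of dicts, best first, with "conf" (0 to 1); they miss things now and then, are a little off and sometimes report something else, mostly with a low value. They report only what shows in the picture. A call takes as long as a camera call.
- masks_of(target, camera): "pixels" (384x512 bool, what is visible of it) and "at" ([column, row] in pixels, amid what is visible of it).
The state is a dict: "clock": time; "joint_pos": joint angles; "joint_vel": joint speeds; "tau": joint torques, N m; "eef_pos": TCP position; "tool_rot": TCP orientation; "ft_force": force on the tool from outside, world axes, zero at the start; "ft_torque": the same for the moment, N m; "grip_width": finger opening in m.
Only numpy, scipy, OpenCV 4.12 (cv2) and the standard library are available. Lean on these libraries where they do the work, as an engineer would, in place of code of your own. Each camera call takes 0.05 s, during which the arm holds its last target. There are 200 camera calls.

## Task

Open the green ink cupboard for serving: swing the top half of its split door out to about a right angle or farther and let go of it. The bottom half must stay shut and bolted, and the white cupboard is to be left as it is.

Things in the scene. Friction and masses are not known exactly. Their poses are not given: they have to be found in the camera images.
- green_upper (a joint): Angle of the green cupboard's top leaf: 0 shut, grows outwards, stop 1.95 rad; starts 0 to 0.35. Leaf 150 wide, 113 high, 15 thick, lower edge 123 mm up. Upright hinge at its left edge as seen from the robot; no catch; 1 N at the handle moves it; stays where left. Cupboard 250 high, 180 wide, 140 deep, front to the robot; a white-doored twin stands left or right of it.
- green_handle (a point): Grip point of that leaf's brass handle: a 10 mm upright bar, top free and round, centre line 40 mm before the leaf's face. Point on the centre line, 22 mm below the bar's tip, 31 below the roof's top, 219 above the table; a stem joins the bar to the leaf 51 mm below it. Axes turn with the leaf: x square into it, y along it to the hinge, z up. Hinge axis at x +47.5, y +130 mm.
- green_bolt_knob (a point): Centre of the 13 mm steel ball knob of the sliding bolt on the green bottom leaf (150 x 111 mm, lower edge 8 mm above the table, hinged on the left too). The bolt is shot to the right into a keeper on the door post and holds that leaf shut. The knob stands 23 mm before the leaf's face, 70 mm above the table. The two leaves are not joined.
- white_handle (a point): The same point, with the same axes, on the brass handle of the white-doored twin cupboard's top leaf, which is of the same build and sizes and also starts shut or up to 0.35 rad ajar.

How it is judged:
At the end, for the whole second after the job is handed in: the green cupboard's top leaf stands open by more than 1.25 rad (72 degrees) and at rest; the knob of the bottom leaf's bolt is within 12 mm of where it started (leaf shut, bolt shot); the white cupboard's top handle is within 20 mm of where it started (value of joint green_upper above 1.25 rad and velocity of joint green_upper between -0.1 and 0.1 rad/s and distance of green_bolt_knob from where it was at the start of the episode below 0.012 m and distance of white_handle from where it was at the start of the episode below 0.02 m); the robot touches nothing.
It fails at once if the green cupboard's bottom leaf is unbolted or opened (bolt knob moved by more than 12 mm) (distance of green_bolt_knob from where it was at the start of the episode above 0.012 m).
It fails at once if the white cupboard's top leaf is moved (its handle by more than 20 mm) (distance of white_handle from where it was at the start of the episode above 0.02 m).
It also fails if it takes over 32 s, if anything falls off the work surface, if the arm or the gripper's body presses on something with over 40 N, if the wrist force passes 120 N, or if a joint passes its speed limit or range.

## Working session

There is one attempt and no reset: what is moved stays moved. The work goes in short steps, Python scripts to look and compute and a tool call to move; the robot and the scene stay as the last step left them, time stands still between calls to the robot, and variables do not carry over. Pictures are saved under pics/ and viewed, about 8 in all and at most 12, crops included, and the job is handed in when it is done.

Besides the shell and the picture viewer there is one more tool, called after "Request:" in YAML: its name, and indented under it one key for each argument. jog_arm: Moves the arm, as the interface text tells. Its arguments: {"type":"object","properties":{"deltas":{"type":"array"}},"required":["deltas"]}

```bash
mkdir -p pics; cat > h.py <<'E'
import numpy as np, cv2
from workcell import *
def ray(cam,px):
    m=camera_model(cam); f=192/np.tan(np.radians(m["fovy"])/2); P=np.array(m["pose"])
    d=P[:3,:3]@np.array([(px[0]-m["cx"])/f,(px[1]-m["cy"])/f,1]); return P[:3,3],d/np.linalg.norm(d)
def atz(cam,px,z):
    o,d=ray(cam,px); return o+d*(z-o[2])/d[2]
def proj(cam,p):
    m=camera_model(cam); f=192/np.tan(np.radians(m["fovy"])/2); P=np.array(m["pose"])
    q=P[:3,:3].T@(np.array(p)-P[:3,3]); return np.array([m["cx"]+f*q[0]/q[2],m["cy"]+f*q[1]/q[2]])
def tri(a,b):
    (o1,d1),(o2,d2)=ray("scene",a),ray("top",b)
    t=np.linalg.lstsq(np.c_[d1,-d2],o2-o1,rcond=None)[0]
    p,q=o1+t[0]*d1,o2+t[1]*d2; return (p+q)/2,np.linalg.norm(p-q)
E
python3 - <<'E'
from h import *
np.set_printoptions(precision=3,suppress=True)
for c in("scene","top"):
    im=camera(c); cv2.imwrite(f"pics/{c}0.png",im[:,:,::-1]); m=camera_model(c);print(c,m)
    for t in("green_upper","green_handle","green_bolt_knob","white_handle"):
        for r in masks_of(t,c)[:3]:
            p=r["pixels"]; ys,xs=np.nonzero(p); print(t,r["conf"],r["at"],len(xs),xs.min(),xs.max(),ys.min(),ys.max(), atz(c,r["at"],.2))
print(get_obs())
E
```

```text
scene {'fovy': 44.60690593359489, 'cx': 254.42999103320736, 'cy': 189.27835028322156, 'pose': array([[-0.852, -0.411,  0.325,  0.264],
       [-0.524,  0.647, -0.554,  0.709],
       [ 0.017, -0.642, -0.766,  1.087],
       [ 0.   ,  0.   ,  0.   ,  1.   ]])}
green_upper 0.9 [196.0, 231.0] 1796 166 225 198 263 [0.688 0.246 0.2  ]
green_handle 0.8 [193.9, 230.8] 1850 166 225 199 263 [0.693 0.249 0.2  ]
green_bolt_knob 0.43 [212.2, 248.1] 59 207 215 242 251 [0.63  0.265 0.2  ]
white_handle 0.6 [289.9, 169.3] 936 273 319 141 201 [ 0.599 -0.038  0.2  ]
white_handle 0.49 [213.7, 247.1] 47 208 215 242 251 [0.629 0.261 0.2  ]
top {'fovy': 46.785039788744506, 'cx': 251.85568702862153, 'cy': 194.54292475122585, 'pose': array([[ 0.01 , -0.983,  0.181,  0.479],
       [-1.   , -0.008,  0.012,  0.041],
       [-0.01 , -0.181, -0.983,  1.127],
       [ 0.   ,  0.   ,  0.   ,  1.   ]])}
green_upper 0.68 [174.5, 170.5] 1081 128 201 162 199 [0.701 0.219 0.2  ]
green_handle 0.57 [171.4, 173.6] 1089 126 201 161 200 [0.694 0.225 0.2  ]
green_bolt_knob 0.58 [187.6, 193.2] 29 189 195 187 195 [0.651 0.189 0.2  ]
white_handle 0.92 [309.2, 219.9] 713 264 336 217 245 [ 0.596 -0.069  0.2  ]
{'clock': 0.5, 'joint_pos': array([-1.106,  0.241,  0.005,  1.335, -0.   ,  1.571]), 'joint_vel': array([-0.001, -0.   ,  0.002, -0.001, -0.002,  0.   ]), 'tau': array([  0.001, -37.186,  25.246,   0.003,   0.   ,  -0.   ]), 'eef_pos': array([ 0.224, -0.447,  0.231]), 'tool_rot': array([ 0.973,  0.23 , -0.   , -0.   ]), 'ft_force': array([-0.479, -0.152,  0.161]), 'ft_torque': array([0.004, 0.03 , 0.037]), 'grip_width': 0.08519796144912228}
```

View pics/scene0.png

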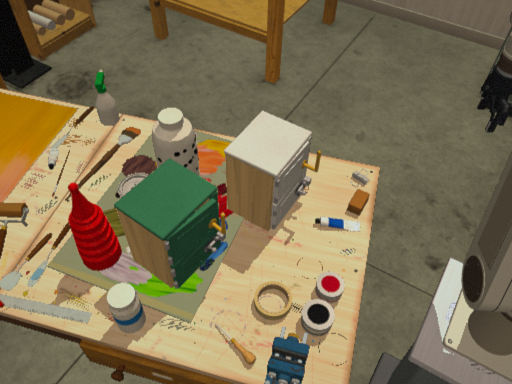

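View pics/top0.png

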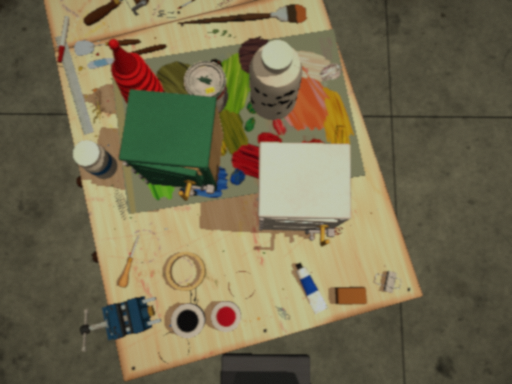

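The scene view shows the green cupboard around (170,225) with its handle near (215,228), and the white cupboard around (268,170). In the top view the green handle is near (186,190) and the white one near (324,235). I need a closer look at both handles.

```bash
python3 - <<'E'
import cv2,numpy as np
a=cv2.imread("pics/scene0.png")[190:290,160:240];b=cv2.imread("pics/top0.png")[150:210,115:235]
a=cv2.resize(a,None,fx=5,fy=5,interpolation=2);b=cv2.resize(b,None,fx=3.3,fy=3.3,interpolation=2)
o=np.zeros((500,800,3),np.uint8);o[:,:400]=a;o[:198,400:796]=b[:198,:396]
c=cv2.resize(cv2.imread("pics/top0.png")[210:260,250:350],None,fx=4,fy=4,interpolation=2);o[250:450,400:]=c
cv2.imwrite("pics/c1.png",o)
E
```

```text
(no output)
```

View pics/c1.png

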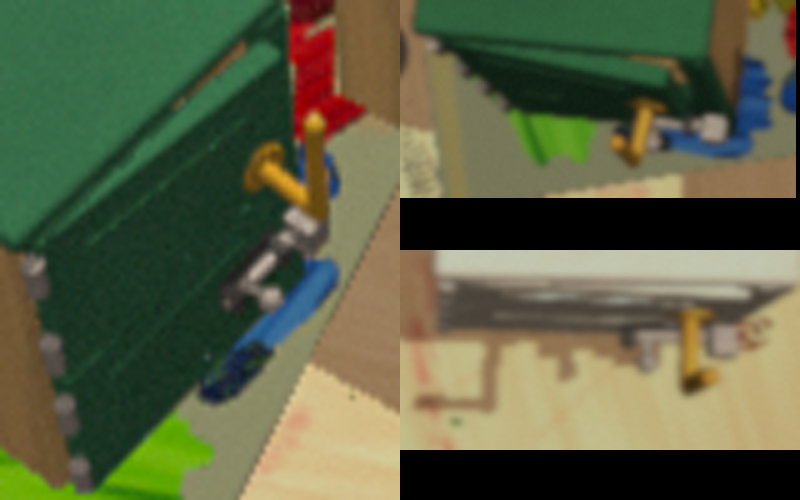

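The crops show the green leaf ajar with the bar's tip at about (223,214) in scene and (181.5,190) in top. The white handle is clear on the far right.

```bash
python3 - <<'E'
from h import *
np.set_printoptions(precision=3,suppress=True)
print("tip",tri((223,214),(181.5,190)), atz("scene",(223,213.5),.241),atz("top",(181.5,189.5),.241))
print("stem end z.168",atz("scene",(223.2,231.5),.168),atz("top",(186,197.5),.168))
for n,p in dict(FL=(160,239),FR=(217,191),BR=(168,163),BL=(117,208)).items(): print("scene roof",n,atz("scene",p,.25))
for n,p in dict(FL=(121,160),FR=(209,167),BL=(131,92),BR=(215,96)).items(): print("top roof",n,atz("top",p,.25))
E
```

```text
tip (array([0.649, 0.195, 0.236]), np.float64(0.00422286521188949)) [0.646 0.197 0.241] [0.651 0.195 0.241]
stem end z.168 [0.648 0.196 0.168] [0.648 0.197 0.168]
scene roof FL [0.717 0.33  0.25 ]
scene roof FR [0.69  0.155 0.25 ]
scene roof BR [0.841 0.146 0.25 ]
scene roof BL [0.851 0.316 0.25 ]
top roof FL [0.71 0.32 0.25]
top roof FR [0.697 0.139 0.25 ]
top roof BL [0.858 0.308 0.25 ]
top roof BR [0.85  0.131 0.25 ]
```

```bash
python3 - <<'E'
from h import *
np.set_printoptions(precision=3,suppress=True)
print("rosette",atz("scene",(212.4,223),.168),atz("top",(115+250/3.3,150+105/3.3),.168))
# leaf top outer edge z=.236: scene far (285,60)/5, near (40,235)/5 ; top crop left(445,55) right(675,85)
print("leaf edge scene",atz("scene",(160+283/5,190+65/5),.236),atz("scene",(160+40/5,190+240/5),.236))
print("leaf edge top",atz("top",(115+55/3.3,150+48/3.3),.236),atz("top",(115+270/3.3,150+83/3.3),.236))
print("scene hinge barrel",atz("scene",(160+36/5,190+260/5),.225))
print("bolt knob z.07", atz("scene",(160+270/5,190+298/5),.07))
E
```

```text
rosette [0.684 0.19  0.168] [0.683 0.188 0.168]
leaf edge scene [0.677 0.176 0.236] [0.711 0.313 0.236]
leaf edge top [0.704 0.301 0.236] [0.683 0.165 0.236]
scene hinge barrel [0.712 0.317 0.225]
bolt knob z.07 [0.677 0.201 0.07 ]
```

Request:
jog_arm:
  deltas:
    - [[0,0,-40,0,0,0,85],[0,0,-40,0,0,0,85]]

```text
clock: 0.7
eef_pos: [0.2222, -0.443, 0.3062]
tool_rot: [0.973, 0.23, -0.002, -0.008]
ft_force: [-0.3, -0.9, -0.1]
grip_width: 0.0852
```

```bash
cat >> h.py <<'E'
from scipy.spatial.transform import Rotation as R
def plan(target,yaw_t,n,step=45,turn=8):
    """next n rows towards target xyz / yaw (deg), tool down"""
    s=get_obs(); p=np.array(s["eef_pos"]); M=R.from_quat(s["tool_rot"]); 
    x=M.as_matrix()[:,0]; y0=np.degrees(np.arctan2(x[1],x[0]))
    print("tcp",p.round(4),"yaw",round(y0,1),"z",M.as_matrix()[:,2].round(3),"j",np.round(s["joint_pos"],2),"f",np.round(s["ft_force"],1),"t",s["clock"],"w",round(s["grip_width"],4))
    for i in range(n):
        d=np.array(target)-p; L=np.linalg.norm(d)*1000; d=d*min(1,step/max(L,1e-6))
        a=np.radians(y0); dt=np.clip(yaw_t-y0,-turn,turn)
        print([round(1000*(d[0]*np.cos(a)+d[1]*np.sin(a))),round(1000*(d[0]*np.sin(a)-d[1]*np.cos(a))),round(-1000*d[2]),0,0,round(-dt,1)])
        p=p+d; y0+=dt
E
python3 -c "
from h import *
plan((.55,.0,.32),168,5)"
```

```text
tcp [ 0.2222 -0.443   0.3062] yaw 26.6 z [-0.007  0.015 -1.   ] j [-1.11  0.23  0.18  1.54  0.    1.57] f [-0.3 -0.9 -0.1] t 0.7 w 0.0852
[40, -20, -1, 0, 0, np.float64(-8.0)]
[43, -15, -1, 0, 0, np.float64(-8.0)]
[44, -8, -1, 0, 0, np.float64(-8.0)]
[45, -2, -1, 0, 0, np.float64(-8.0)]
[45, 4, -1, 0, 0, np.float64(-8.0)]
```

Request:
jog_arm:
  deltas:
    - [[40,-20,-2,0,0,-8,40],[43,-15,-2,0,0,-8,40],[44,-8,-2,0,0,-8,40],[45,-2,-2,0,0,-8,40],[45,4,-2,0,0,-8,40]]

```text
clock: 1.2
eef_pos: [0.3586, -0.2637, 0.3236]
tool_rot: [0.832, 0.555, 0.001, -0.001]
ft_force: [1.0, 0.2, 0.2]
grip_width: 0.04
```

```bash
python3 -c "
from h import *
plan((.57,.05,.32),168,10)"
```

```text
tcp [ 0.3586 -0.2637  0.3236] yaw 67.4 z [ 0.001  0.002 -1.   ] j [-0.64  0.11  0.08  1.54  0.    1.33] f [1.  0.2 0.2] t 1.2 w 0.04
[44, 9, 0, 0, 0, np.float64(-8.0)]
[42, 15, 0, 0, 0, np.float64(-8.0)]
[40, 21, 0, 0, 0, np.float64(-8.0)]
[37, 26, 0, 0, 0, np.float64(-8.0)]
[33, 31, 0, 0, 0, np.float64(-8.0)]
[28, 35, 0, 0, 0, np.float64(-8.0)]
[23, 39, 0, 0, 0, np.float64(-8.0)]
[17, 42, 0, 0, 0, np.float64(-8.0)]
[5, 18, 0, 0, 0, np.float64(-8.0)]
[0, 0, 0, 0, 0, np.float64(-8.0)]
```

Request:
jog_arm:
  deltas:
    - [[44,9,0,0,0,-8,40],[42,15,0,0,0,-8,40],[40,21,0,0,0,-8,40],[37,26,0,0,0,-8,40],[33,31,0,0,0,-8,40]]

```text
clock: 1.7
eef_pos: [0.4867, -0.0674, 0.3259]
tool_rot: [0.58, 0.814, 0.001, 0.002]
ft_force: [1.0, -0.7, -0.0]
grip_width: 0.04
```

```bash
python3 -c "
from h import *
plan((.645,.195,.29),168,8)"
```

```text
tcp [ 0.4867 -0.0674  0.3259] yaw 109.1 z [ 0.005 -0.    -1.   ] j [-0.14  0.2   0.2   1.56  0.    1.1 ] f [ 1.  -0.7 -0. ] t 1.7 w 0.04
[29, 34, 5, 0, 0, np.float64(-8.0)]
[24, 38, 5, 0, 0, np.float64(-8.0)]
[18, 41, 5, 0, 0, np.float64(-8.0)]
[12, 43, 5, 0, 0, np.float64(-8.0)]
[6, 44, 5, 0, 0, np.float64(-8.0)]
[0, 45, 5, 0, 0, np.float64(-8.0)]
[-5, 38, 4, 0, 0, np.float64(-8.0)]
[0, 0, 0, 0, 0, np.float64(-2.9)]
```

Request:
jog_arm:
  deltas:
    - [[29,34,5,0,0,-8,40],[24,38,5,0,0,-8,40],[18,41,5,0,0,-8,40],[12,43,5,0,0,-8,40],[6,44,5,0,0,-8,40]]

```text
clock: 2.2
eef_pos: [0.6038, 0.1348, 0.3024]
tool_rot: [0.252, 0.968, 0.001, 0.005]
ft_force: [0.3, -0.9, 0.2]
grip_width: 0.0399
```

```bash
python3 -c "
from h import *
plan((.648,.196,.275),168,4)"
```

```text
tcp [0.6038 0.1348 0.3024] yaw 150.9 z [ 0.01  -0.001 -1.   ] j [ 0.22  0.47  0.52  1.61 -0.    0.73] f [ 0.3 -0.9  0.2] t 2.2 w 0.0399
[-5, 42, 15, 0, 0, np.float64(-8.0)]
[-8, 32, 12, 0, 0, np.float64(-8.0)]
[0, 0, 0, 0, 0, np.float64(-1.1)]
[0, 0, 0, 0, 0, np.float64(-0.0)]
```

Request:
jog_arm:
  deltas:
    - [[-5,40,14,0,0,-8,40],[-8,30,11,0,0,-8,40],[0,4,2,0,0,-1,40],[0,0,0,0,0,0,40]]

```text
clock: 2.6
eef_pos: [0.6492, 0.2059, 0.2702]
tool_rot: [0.095, 0.995, -0.0, 0.003]
ft_force: [0.7, -0.7, -0.0]
grip_width: 0.0399
```

```bash
python3 - <<'E'
from h import *
plan((.648,.196,.275),168,2)
a=camera("scene")[170:270,160:260];b=camera("top")[140:220,130:230]
s=get_obs(); print("tcp px",proj("scene",s["eef_pos"]),proj("top",s["eef_pos"]))
o=np.zeros((400,800,3),np.uint8);o[:,:400]=cv2.resize(a,(400,400),interpolation=2);o[:320,400:]=cv2.resize(b,(400,320),interpolation=2)
cv2.imwrite("pics/c2.png",o[:,:,::-1])
E
```

```text
tcp [0.6492 0.2059 0.2702] yaw 169.1 z [ 0.007 -0.001 -1.   ] j [ 0.31  0.62  0.69  1.63 -0.    0.5 ] f [ 0.7 -0.7 -0. ] t 2.6 w 0.0399
[-1, -10, -5, 0, 0, np.float64(1.1)]
[0, 0, 0, 0, 0, np.float64(-0.0)]
tcp px [219.22829425 207.08071244] [174.07408927 187.72214523]
```

View pics/c2.png

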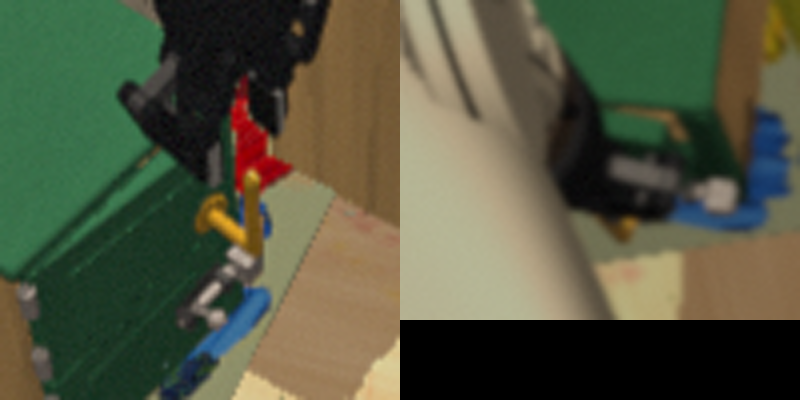

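Scene crop shows the fingers straddling the bar's tip (full-image (223,214)), about 10 mm too far to the left. I'll shift and go down.

Request:
jog_arm:
  deltas:
    - [[0,-10,0,0,0,0,40],[0,0,20,0,0,0,40],[0,0,20,0,0,0,40]]

```text
clock: 3.0
eef_pos: [0.6486, 0.1898, 0.2382]
tool_rot: [0.099, 0.995, 0.001, 0.01]
ft_force: [0.6, -0.5, -0.4]
grip_width: 0.0402
```

```bash
python3 -c "
from h import *
plan((.648,.196,.200),169,2,step=20)"
```

```text
tcp [0.6486 0.1898 0.2382] yaw 168.6 z [ 0.019  0.001 -1.   ] j [ 0.29  0.6   0.56  1.52 -0.    0.49] f [ 0.6 -0.5 -0.4] t 3.0 w 0.0402
[1, 3, 20, 0, 0, np.float64(-0.4)]
[1, 3, 18, 0, 0, np.float64(-0.0)]
```

Request:
jog_arm:
  deltas:
    - [[0,5,15,0,0,0,40],[0,0,15,0,0,0,40],[0,0,8,0,0,0,40]]

```text
clock: 3.3
eef_pos: [0.6494, 0.1874, 0.2029]
tool_rot: [0.104, 0.995, 0.001, 0.012]
ft_force: [-0.4, -0.2, 0.5]
grip_width: 0.0401
```

```bash
python3 - <<'E'
from h import *
plan((.648,.196,.200),169,1,step=20)
a=camera("scene")[170:270,160:260]
cv2.imwrite("pics/c3.png",cv2.resize(a,(500,500),interpolation=2)[:,:,::-1])
E
```

```text
tcp [0.6494 0.1874 0.2029] yaw 168.1 z [ 0.023  0.    -1.   ] j [ 0.28  0.6   0.47  1.42 -0.01  0.49] f [-0.4 -0.2  0.5] t 3.3 w 0.0401
[3, 8, 3, 0, 0, np.float64(-0.9)]
```

View pics/c3.png

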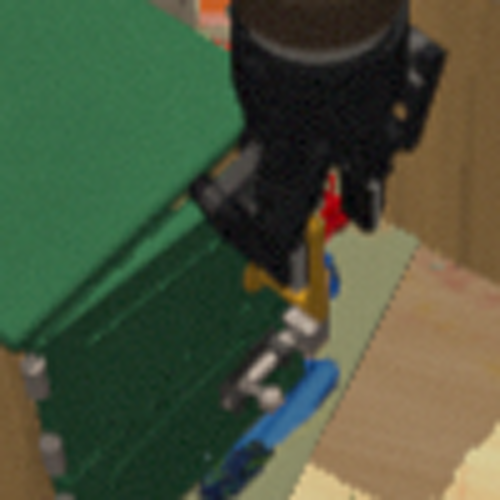

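The bar (crop (316,250)) is between the fingers, nearer the left one; shift about 6 mm left, then close.

Request:
jog_arm:
  deltas:
    - [[1,7,2,0,0,0,40],[0,0,0,0,0,0,0],[0,0,0,0,0,0,0],[0,0,0,0,0,0,0],[0,0,0,0,0,0,0]]

```text
clock: 3.85
eef_pos: [0.6518, 0.1961, 0.2034]
tool_rot: [0.105, 0.994, 0.005, 0.014]
ft_force: [0.1, -0.9, -0.6]
grip_width: 0.0081
```

```bash
python3 -c "
from h import *
plan((.648,.196,.200),169,1,step=20)"
```

```text
tcp [0.6518 0.1961 0.2034] yaw 168.0 z [ 0.029  0.006 -1.   ] j [ 0.29  0.6   0.48  1.42 -0.    0.5 ] f [ 0.1 -0.9 -0.6] t 3.85 w 0.0081
[4, -1, 3, 0, 0, np.float64(-1.0)]
```

Request:
jog_arm:
  deltas:
    - [[11,4.5,0,0,0,5,0],[11,4.5,0,0,0,5,0],[11,4.5,0,0,0,5,0]]

```text
clock: 4.15
eef_pos: [0.6249, 0.2159, 0.2034]
tool_rot: [0.239, 0.971, 0.004, 0.015]
ft_force: [1.6, 0.8, -1.0]
grip_width: 0.0086
```

```bash
python3 - <<'E'
from h import *
plan((.648,.196,.200),169,1,step=20)
a=camera("scene")[170:270,160:260]
cv2.imwrite("pics/c4.png",cv2.resize(a,(500,500),interpolation=2)[:,:,::-1])
E
```

```text
tcp [0.6249 0.2159 0.2034] yaw 152.3 z [ 0.03  0.   -1.  ] j [ 0.34  0.56  0.41  1.39 -0.01  0.82] f [ 1.6  0.8 -1. ] t 4.15 w 0.0086
[-19, -4, 2, 0, 0, np.float64(-8.0)]
```

View pics/c4.png

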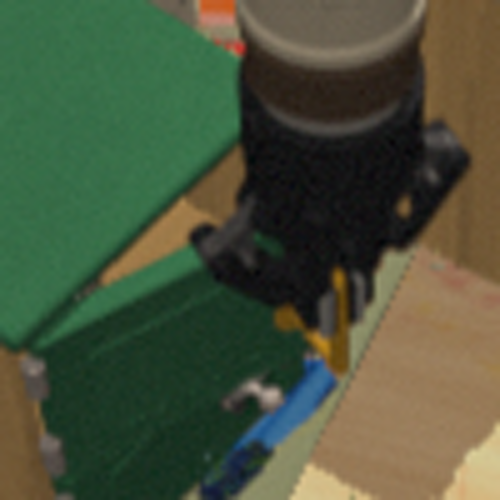

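The leaf follows (edge now well clear of the carcass), and the bolt knob (crop (272,398)) hasn't moved. Continuing.

Request:
jog_arm:
  deltas:
    - [[15,6.5,0,0,0,7,0],[15,6.5,0,0,0,7,0],[15,6.5,0,0,0,7,0],[15,6.5,0,0,0,7,0]]

```text
clock: 4.6
eef_pos: [0.5896, 0.2706, 0.2033]
tool_rot: [0.473, 0.881, 0.002, 0.012]
ft_force: [-0.6, 0.5, -0.5]
grip_width: 0.0085
```

```bash
python3 - <<'E'
from h import *
plan((.648,.196,.200),169,1,step=20)
d=np.array(get_obs()["eef_pos"])[:2]-[.718,.315]; print(np.hypot(*d),np.degrees(np.arctan2(-d[0],-d[1]))-20-6)
E
```

```text
tcp [0.5896 0.2706 0.2033] yaw 123.5 z [ 0.023 -0.007 -1.   ] j [ 0.44  0.54  0.38  1.39 -0.02  1.42] f [-0.6  0.5 -0.5] t 4.6 w 0.0085
[-20, 2, 1, 0, 0, np.float64(-8.0)]
0.1358153891269211 44.923925376246714
```

Request:
jog_arm:
  deltas:
    - [[15,6.5,0,0,0,7,0],[15,6.5,0,0,0,7,0],[15,6.5,0,0,0,7,0],[15,6.5,0,0,0,7,0]]

```text
clock: 5.0
eef_pos: [0.5836, 0.3365, 0.2033]
tool_rot: [0.676, 0.737, -0.0, 0.007]
ft_force: [-1.4, 1.5, -0.5]
grip_width: 0.0082
```

```bash
python3 - <<'E'
from h import *
plan((.648,.196,.200),169,1,step=20)
d=np.array(get_obs()["eef_pos"])[:2]-[.718,.315]; print(np.hypot(*d),np.degrees(np.arctan2(-d[0],-d[1]))-20-6)
E
```

```text
tcp [0.5836 0.3365 0.2033] yaw 95.0 z [ 0.011 -0.011 -1.   ] j [ 0.53  0.61  0.49  1.45 -0.01  2.01] f [-1.4  1.5 -0.5] t 5.0 w 0.0082
[-19, 7, 0, 0, 0, np.float64(-8.0)]
0.13606960125983308 73.08030252533636
```

Request:
jog_arm:
  deltas:
    - [[15,6.5,0,0,0,7,0],[15,6.5,0,0,0,7,0],[15,6.5,0,0,0,7,0],[10,4,0,0,0,4,0],[0,0,0,0,0,0,0]]

```text
clock: 5.5
eef_pos: [0.6075, 0.3951, 0.2034]
tool_rot: [0.82, 0.573, -0.001, 0.004]
ft_force: [2.5, -0.2, -0.3]
grip_width: 0.0084
```

```bash
python3 - <<'E'
from h import *
plan((.648,.196,.200),169,1,step=20)
d=np.array(get_obs()["eef_pos"])[:2]-[.718,.315]; print(np.hypot(*d),np.degrees(np.arctan2(-d[0],-d[1]))-20-6)
a=camera("scene")[150:310,120:280]
cv2.imwrite("pics/c5.png",cv2.resize(a,(560,560),interpolation=2)[:,:,::-1])
E
```

```text
tcp [0.6075 0.3951 0.2034] yaw 69.9 z [ 0.003 -0.009 -1.   ] j [ 0.58  0.74  0.74  1.56 -0.01  2.5 ] f [ 2.5 -0.2 -0.3] t 5.5 w 0.0084
[-17, 10, 0, 0, 0, np.float64(-8.0)]
0.1364503836938213 99.95144895839267
```

View pics/c5.png

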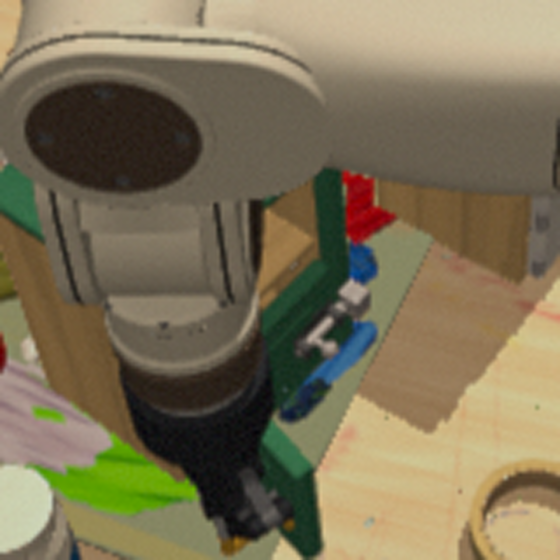

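The leaf stands out about 100°, and the bolt knob (crop (330,345)) is still in place. I'll open to 30 mm and retreat upward.

Request:
jog_arm:
  deltas:
    - [[0,0,0,0,0,0,30],[0,0,0,0,0,0,30],[0,0,-15,0,0,0,30],[0,0,-25,0,0,0,30],[0,0,-35,0,0,0,30]]

```text
clock: 6.05
eef_pos: [0.6047, 0.3904, 0.275]
tool_rot: [0.819, 0.574, -0.008, 0.004]
ft_force: [-0.3, 0.3, 0.6]
grip_width: 0.0303
```

```bash
python3 -c "
from h import *
plan((.45,.25,.36),70,4)"
```

```text
tcp [0.6047 0.3904 0.275 ] yaw 70.1 z [-0.009 -0.015 -1.   ] j [ 0.58  0.77  0.97  1.79 -0.01  2.49] f [-0.3  0.3  0.6] t 6.05 w 0.0303
[-37, -20, -17, 0, 0, np.float64(0.1)]
[-37, -19, -17, 0, 0, np.float64(-0.0)]
[-37, -19, -17, 0, 0, np.float64(-0.0)]
[-37, -19, -17, 0, 0, np.float64(-0.0)]
```

Request:
jog_arm:
  deltas:
    - [[-10,-5,-30,0,0,0,30],[-37,-20,-15,0,0,0,30],[-37,-20,-10,0,0,0,30],[-37,-20,0,0,0,0,30],[-37,-20,0,0,0,0,30]]

```text
clock: 6.55
eef_pos: [0.4755, 0.2707, 0.3336]
tool_rot: [0.818, 0.575, -0.002, 0.004]
ft_force: [0.4, -0.9, 0.1]
grip_width: 0.0298
```

Request:
jog_arm:
  deltas:
    - [[-45,10,0,0,0,0,30],[-45,10,0,0,0,0,30],[-45,10,0,0,0,0,30],[-45,10,0,0,0,0,30],[0,0,0,0,0,0,30]]

```text
clock: 7.05
eef_pos: [0.4437, 0.0765, 0.3396]
tool_rot: [0.817, 0.577, 0.001, 0.006]
ft_force: [0.2, 0.6, -0.1]
grip_width: 0.0304
```

```bash
python3 - <<'E'
from h import *
np.set_printoptions(precision=3,suppress=True)
plan((.45,.25,.36),70,1)
for c in("scene","top"):
    im=camera(c); cv2.imwrite(f"pics/{c}1.png",im[:,:,::-1])
    for t in("green_bolt_knob","white_handle"):
        for r in masks_of(t,c)[:2]: print(c,t,r["conf"],r["at"])
a=cv2.imread("pics/scene1.png")[120:320,120:340];b=cv2.imread("pics/top1.png")[140:260,60:360]
o=np.zeros((560,800,3),np.uint8);o[:400,:400]=cv2.resize(a[:200,:200],(400,400));o[:160,400:]=cv2.resize(b,(400,160))
cv2.imwrite("pics/c6.png",o[:400])
E
```

```text
tcp [0.444 0.076 0.34 ] yaw 70.4 z [ 0.009 -0.008 -1.   ] j [ 0.18  0.11  0.13  1.58 -0.01  2.09] f [ 0.2  0.6 -0.1] t 7.05 w 0.0304
[43, -13, -5, 0, 0, np.float64(0.4)]
scene white_handle 0.55 [291.3, 167.6]
scene white_handle 0.48 [189.4, 277.4]
top green_bolt_knob 0.56 [189.1, 192.0]
top white_handle 0.71 [304.6, 222.2]
```

View pics/c6.png

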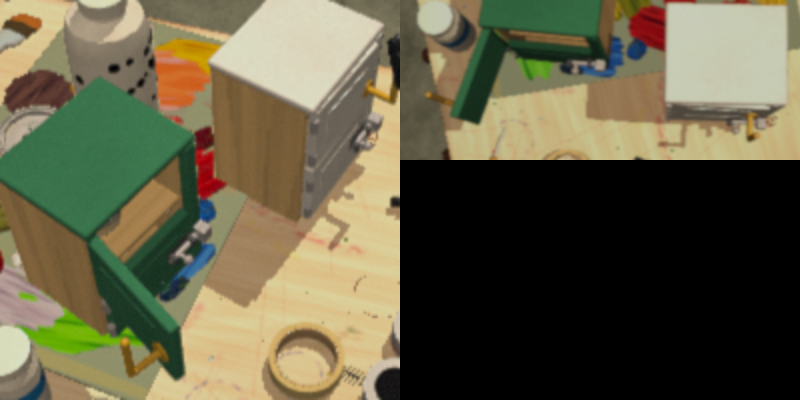

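The top leaf stands past a right angle in both views. The bottom leaf is shut with its bolt shot, the white cupboard hasn't moved, and the arm is clear.

```bash
python3 -c "
from workcell import *
print(job_done())"
```

```text
the job is handed in; nothing more can be done
None
```

The green cupboard's top leaf is open to about 100° by my estimate from the gripper's path, and I have let go of it. I gripped its handle bar from above, led it round the hinge, then released and backed the arm off. I handed the job in after about 7 s on the robot's clock; it reports no verdict.

- **Top leaf:** both final pictures show it standing past a right angle, with the gripper clear of it.
- **Bottom leaf:** it still looks shut with the bolt shot. The networks placed the bolt knob within 2 px of its first position in the top view. In the scene view they did not find it, so there I judged by eye.
- **White cupboard:** it looks the same as at the start. The networks' white-handle point moved about 2 px in the scene view and 5 px in the top view. That detection covers the whole leaf, so I put the shift down to noise. The arm never went near that cupboard.
- **Grip:** the closed fingers read about 8 mm on the 10 mm bar, so it was probably held at the edge of the pads. It still held all the way, with wrist forces of about 2.5 N at most in the readings after each move.

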